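Turn the serving board wooden side up

TASK

The serving board with the black face up must be used wooden side up. Slide it a few centimetres out over the left edge of the white riser (left as seen from the robot) to get under it, turn it over, lay it down without letting it drop, and leave it lying flat, wooden side up and fully back on the riser. Leave the green board and the pink mug where they are.

Things in the scene. Friction and masses are not known exactly. Their poses are not given: they have to be found in the camera images.
- board: the board to turn over: flat rectangle, 140 mm (its x) by 120 mm (its y) by 12 mm thick (its z), about 0.16 kg, black on its +z face (up at the start), brown wood on its -z face. Origin at its centre, half-way through its thickness. At the start it lies flat on the riser, its x within about 6 degrees of the riser's x, its left edge (at its x = -70 mm) 10 to 40 mm inside the riser's left edge
- riser: fixed white shelf on the table, 240 mm (its x) by 340 mm (its y), flat rimless top 120 mm above the table, 18 mm thick, on 18 mm panels at y = -140 and +140 mm; left side open below, bowls up to 75 mm high stand under it over 100 mm in. Origin on the table under its centre; x points to the robot's right (within 12 degrees): the left edge is at x = -120 mm; y points away from the robot
- other_board: bystander: green-topped board of the same size lying beside the black one on the riser, nearer to the robot or farther away (centres about 170 mm apart, about 50 mm clear between them). Origin at its centre
- mug: bystander: pink mug with a handle, 90 mm high, 76 mm across, standing on the table to the right of the riser (a 60 mm high tissue box stands beyond the riser). Origin under its centre
Things that resemble listed ones, but are neither listed nor needed, are in the scene too. There is more than one size of the board; the job needs the middle-sized.

How it is judged (in metres and radians):
On the way:
1. the board, still black side up and flat on the riser, juts out at least 25 mm over the riser's left edge (x of board in the frame of riser below -0.075 m and angle between board's own z axis and vertical below 0.1 rad and height (world z) of board between 0.12 and 0.132 m), for 0.2 s.
At the end, for the whole second after the job is handed in: The board lies still and flat on the riser's top, wooden side up, fully back on it: set square it may jut out at most 10 mm over any edge (its centre within 60 mm of the riser's middle along the riser's x and 120 mm along its y) (angle between board's own z axis and vertical above 2.97 rad and height (world z) of board between 0.122 and 0.131 m and x of board in the frame of riser between -0.06 and 0.06 m and y of board in the frame of riser between -0.12 and 0.12 m and linear speed of board below 0.02 m/s and angular speed of board below 0.1 rad/s); the robot touches nothing.
It fails at once if the board is dropped or let fall over (its centre moves faster than 0.9 m/s) (linear speed of board above 0.9 m/s).
It fails at once if the board falls off the riser (height (world z) of board below 0.08 m).
It fails at once if the green board is moved by more than 30 mm (distance of other_board from where it was at the start of the episode above 0.03 m).
It fails at once if the mug is moved by more than 30 mm (distance of mug from where it was at the start of the episode above 0.03 m).
It also fails if it takes over 72 s, if anything falls off the work surface, if the arm or the gripper's body presses on something with over 40 N, if the wrist force passes 120 N, or if a joint passes its speed limit or range.

ROBOT

A 6-joint arm with a two-finger parallel gripper is mounted at the origin on the work surface. World frame = base frame: x ahead of the robot, y to its left, z up, the work surface at z = 0. Lengths are in mm, angles in degrees, forces in N, time in s.
With the tool pointing down it reaches from about 375 to 975 mm from the base axis. Payload 3.8 kg.
Tool frame: the origin (TCP) lies between the finger pads; the fingertips stand 19 mm ahead of it and the grasp point (between the pads) is the TCP; x points along the fingers, y is the direction in which the jaws open and shut, and the axes are right-handed (so a half turn about x gives the same grasp; the last joint's range is limited). The gripper opens to 88 mm and grips with 3 to 60 N. Pads are 18 mm wide; open, the fingers measure 123 mm over their backs; the gripper's body (75 mm by 187 mm) begins 45 mm behind the grasp point.
Start: joints at [-66.916, 15.12, 91.902, -0, 72.978, -2.114], TCP at [287.381, -610.762, 257.706] pointing down, gripper open.
Joint ranges: [-150.88, 150.88], [-54.13, 125.18], [17.81, 147.31], [-75.09, 255.09], [0, 152.58], [-146.25, 146.25]. Speed limits (degrees/s): [147.25, 147.25, 180, 180, 180, 180].

INTERFACE

Orientations are given as a 3x3 rotation matrix whose columns are the frame's x, y, z axes.
In Python, from station import arm, cams gives the robot as it stands. The module is installed in compiled form; this text tells all that it offers. Calls block until the motion is done:
- arm.movep(position, orientation): joint-space move of the TCP to a pose.
- arm.move_straight(position, rotation=None, v=150): straight line of the TCP; rotation=None keeps the orientation; v is the mean speed in mm/s.
- arm.goto_joints(angles): joint-space move.
- arm.let_go() and arm.close_gripper(f_grip=None): open the fingers fully, or close them until they stop; f_grip is the grip in N (None keeps the last).
- arm.wait(seconds).
- arm.solve_ik(position, orientation): joint angles nearest the present ones, or None.
- cams.grab_frame(name): name is "side" or "top" or "wrist"; returns a dict with "frame" (400x640x3 uint8, red, green, blue), "fx", "fy", "cx", "cy" (pixels), "k1" (the pictures are not rectified: a ray, as slopes to the right and down, at radius r is drawn at 1 + k1 r^2 times it, then the intrinsics apply), "world_from_camera" (4x4, takes a point from camera to world coordinates). Camera axes: x right, y down, z forward; pixel columns grow to the right and rows downward; lengths in mm; the calibration is good to about 2 mm. A picture is of the moment at which its call begins. There is no depth.
A pose or a line that the arm cannot do raises arm.IKError and nothing moves.
- arm.close_job(): hands the job in, once; it reports no verdict.
Readings, each from a call of its own:
- arm.read_clock(): time.
- arm.read_joint_pos(): joint angles.
- arm.read_qd(): joint speeds.
- arm.read_joint_torque(): joint torques, N m.
- arm.read_tool_pos(): TCP position.
- arm.read_tcp_rot(): TCP orientation.
- arm.read_force(): force on the tool from outside, world axes, zero at the start.
- arm.read_moment(): the same for the moment, N m.
- arm.read_width(): finger opening in mm.
Only numpy, scipy, OpenCV 4.12 (cv2) and the standard library are available. Lean on these libraries where they do the work, as an engineer would, in place of code of your own. Each camera call takes 0.05 s, during which the arm holds its last target.

## Working session

There is one attempt and no reset: what is moved stays moved. The work goes in short steps, each a Python script; the robot and the scene stay as the last script left them, time stands still between calls to the robot, and variables do not carry over. Pictures are saved under pics/ and viewed, and the job is handed in when it is done.

```bash
mkdir -p pics; ls; python3 - <<'E'
from station import arm,cams
import cv2
for n in ["side","top","wrist"]:
    d=cams.grab_frame(n); cv2.imwrite(f"pics/{n}0.png",d["frame"][:,:,::-1])
    print(n,d["fx"],d["cx"],d["cy"],d["k1"],d["world_from_camera"].round(3).tolist())
print(arm.read_clock(),arm.read_tcp_rot().round(3) if hasattr(arm.read_tcp_rot(),'round') else arm.read_tcp_rot())
E
```

```text
pics
side 382.24696491405723 312.82751485481896 203.4337827258039 0.0004654578180098471 [[-0.946, -0.255, 0.202, 406.874], [-0.325, 0.757, -0.567, 580.875], [-0.008, -0.602, -0.799, 980.141], [0.0, 0.0, 0.0, 1.0]]
top 396.576104503607 314.7221879851472 198.76671096812262 -0.08468180503166811 [[0.015, -0.993, 0.119, 503.216], [-1.0, -0.016, -0.003, -61.33], [0.005, -0.119, -0.993, 1124.974], [0.0, 0.0, 0.0, 1.0]]
wrist 312.4657927448408 321.82947421668393 203.91157502225727 -0.03236639625462361 [[0.426, -0.864, -0.268, 357.266], [-0.905, -0.408, -0.124, -577.045], [-0.002, 0.295, -0.955, 383.988], [0.0, 0.0, 0.0, 1.0]]
0.15 [[-0.001  0.426 -0.905]
 [ 0.002 -0.905 -0.426]
 [-1.    -0.002 -0.   ]]
```

View pics/top0.png

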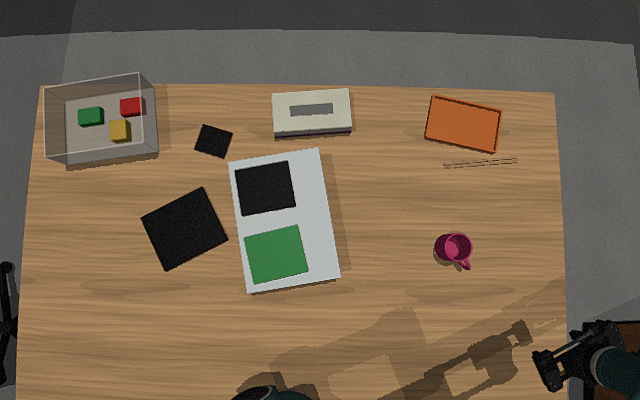

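View pics/side0.png

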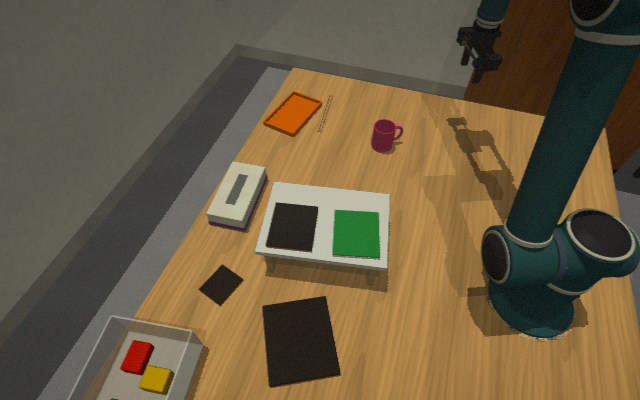

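View pics/wrist0.png

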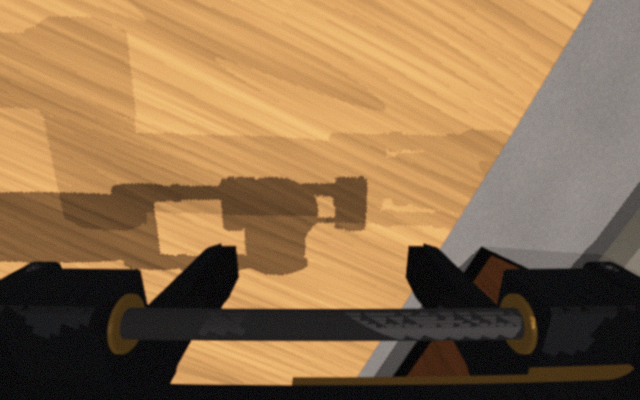

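The top view shows the black board on the riser (265,188), with the green one nearer to the robot (275,254). The decoys lie on the table: a large black board at (184,228) and a small one at (213,140). The mug is at (453,249). Next I measure corners in both views.

```bash
cat > h.py <<'E'
import numpy as np, cv2
def ray(d,uv):
    # invert distortion: drawn = true*(1+k1 r^2)
    K=np.array([[d["fx"],0,d["cx"]],[0,d["fy"],d["cy"]],[0,0,1.]])
    p=cv2.undistortPoints(np.array(uv,float).reshape(-1,1,2),K,np.array([d["k1"],0,0,0,0.])).reshape(-1,2)
    T=np.array(d["world_from_camera"])
    r=np.c_[p,np.ones(len(p))]@T[:3,:3].T
    return T[:3,3],r/np.linalg.norm(r,axis=1)[:,None]
def onplane(d,uv,z):
    o,r=ray(d,uv); return o+r*((z-o[2])/r[:,2])[:,None]
def tri(d1,u1,d2,u2):
    o1,a=ray(d1,u1);o2,b=ray(d2,u2);out=[]
    for x,y in zip(a,b):
        A=np.c_[x,-y]; s=np.linalg.lstsq(A,o2-o1,rcond=None)[0]
        p,q=o1+s[0]*x,o2+s[1]*y
        out.append(np.r_[(p+q)/2,np.linalg.norm(p-q)])
    return np.array(out)
def proj(d,P):
    T=np.linalg.inv(np.array(d["world_from_camera"]));p=np.atleast_2d(P)@T[:3,:3].T+T[:3,3]
    x=p[:,:2]/p[:,2:];x=x*(1+d["k1"]*(x**2).sum(1))[:,None]
    return x*[d["fx"],d["fy"]]+[d["cx"],d["cy"]]
def quads(mask,amin):
    out=[]
    cs,_=cv2.findContours(mask,cv2.RETR_EXTERNAL,cv2.CHAIN_APPROX_NONE)
    for c in cs:
        if cv2.contourArea(c)<amin: continue
        h=cv2.convexHull(c)
        q=cv2.approxPolyN(h,4,ensure_convex=True).reshape(-1,2) if hasattr(cv2,'approxPolyN') else cv2.approxPolyDP(h,.03*cv2.arcLength(h,True),True).reshape(-1,2)
        out.append((cv2.contourArea(c),q.astype(float)))
    return out
E
python3 - <<'E'
from station import cams
from h import *
import pickle
D={}
for n in ["top","side"]:
    d=cams.grab_frame(n);D[n]=d;f=d["frame"];hsv=cv2.cvtColor(f,cv2.COLOR_RGB2HSV)
    white=((hsv[...,1]<40)&(hsv[...,2]>140)).astype(np.uint8)*255
    black=(hsv[...,2]<60).astype(np.uint8)*255
    green=cv2.inRange(hsv,(50,100,60),(80,255,255))
    pink=cv2.inRange(hsv,(150,80,50),(178,255,255))
    for nm,m in [("white",white),("black",black),("green",green),("pink",pink)]:
        for a,q in quads(m,400):
            if a<20000: print(n,nm,a,q.round(1).tolist())
pickle.dump(D,open("D0.pkl","wb"))
E
```

```text
top white 12264.5 [[341.0, 277.0], [246.0, 293.0], [227.0, 161.0], [318.0, 147.0]]
top white 412.5 [[144.0, 142.0], [64.0, 154.0], [127.0, 118.0], [142.0, 115.0]]
top white 2871.0 [[351.0, 126.0], [273.0, 132.0], [271.0, 93.0], [348.0, 88.0]]
top black 640.0 [[292.0, 388.0], [316.0, 399.0], [227.0, 399.0], [259.0, 383.0]]
top black 6401.5 [[639.0, 399.0], [551.0, 399.0], [530.0, 353.0], [639.0, 289.0]]
top black 1909.0 [[19.0, 267.0], [15.0, 384.0], [0.0, 387.0], [0.0, 257.0]]
top black 4089.5 [[228.0, 240.0], [165.0, 272.0], [140.0, 218.0], [202.0, 186.0]]
top black 2423.0 [[296.0, 206.0], [241.0, 216.0], [234.0, 170.0], [287.0, 160.0]]
top black 785.5 [[232.0, 133.0], [223.0, 159.0], [194.0, 149.0], [203.0, 124.0]]
top black 6274.5 [[639.0, 53.0], [450.0, 32.0], [452.0, 0.0], [639.0, 0.0]]
top black 4428.0 [[435.0, 0.0], [459.0, 31.0], [175.0, 29.0], [167.0, 0.0]]
top black 3956.0 [[165.0, 0.0], [159.0, 29.0], [0.0, 37.0], [0.0, 0.0]]
top green 2539.0 [[308.0, 271.0], [254.0, 284.0], [243.0, 237.0], [297.0, 225.0]]
top pink 903.0 [[470.0, 271.0], [435.0, 255.0], [435.0, 235.0], [474.0, 231.0]]
side white 8809.0 [[389.0, 194.0], [386.0, 268.0], [254.0, 251.0], [274.0, 181.0]]
side black 3622.5 [[36.0, 399.0], [0.0, 399.0], [0.0, 324.0], [102.0, 302.0]]
side black 5299.0 [[340.0, 374.0], [269.0, 387.0], [262.0, 306.0], [325.0, 296.0]]
side black 835.0 [[243.0, 279.0], [220.0, 305.0], [199.0, 289.0], [222.0, 264.0]]
side black 1972.5 [[630.0, 222.0], [630.0, 256.0], [571.0, 256.0], [571.0, 202.0]]
side black 1850.5 [[318.0, 207.0], [311.0, 251.0], [266.0, 246.0], [276.0, 202.0]]
side black 1561.5 [[639.0, 195.0], [615.0, 189.0], [607.0, 136.0], [639.0, 119.0]]
side green 1935.5 [[378.0, 212.0], [379.0, 257.0], [332.0, 254.0], [335.0, 209.0]]
side pink 664.0 [[405.0, 129.0], [388.0, 151.0], [371.0, 151.0], [375.0, 112.0]]
```

```bash
cat > meas.py <<'E'
from h import *
def blob(d,color,uvnear):
    hsv=cv2.cvtColor(d["frame"],cv2.COLOR_RGB2HSV)
    m={"white":((hsv[...,1]<40)&(hsv[...,2]>140)).astype(np.uint8)*255,
       "black":(hsv[...,2]<60).astype(np.uint8)*255,
       "green":cv2.inRange(hsv,(50,100,60),(80,255,255)),
       "pink":cv2.inRange(hsv,(150,80,50),(178,255,255))}[color]
    cs,_=cv2.findContours(m,cv2.RETR_EXTERNAL,cv2.CHAIN_APPROX_NONE)
    cs=[c for c in cs if cv2.contourArea(c)>300]
    return max(cs,key=lambda c:cv2.pointPolygonTest(c,tuple(map(float,uvnear)),True)).reshape(-1,2)
def rect(d,c,z):
    P=onplane(d,c,z)[:,:2].astype(np.float32)
    r=cv2.minAreaRect(P); return r,cv2.boxPoints(r)
E
python3 - <<'E'
from meas import *
import pickle
D=pickle.load(open("D0.pkl","rb"))
for col,z,s in [("black",132,{"top":(265,188),"side":(293,226)}),("green",132,{"top":(275,254),"side":(356,233)}),("white",120,{"top":(310,200),"side":(325,200)})]:
    for zz in (z-8,z,z+8):
      for n in s:
        r,b=rect(D[n],blob(D[n],col,s[n]),zz); print(col,zz,n,np.round(r[0],1),np.round(r[1],1),round(r[2],2), np.round(b).tolist())
q=lambda l:np.array(l,float)
t,s=D["top"],D["side"]
print("board",tri(t,[[296,208],[242,216],[234,169],[292,160]],s,[[318,207],[311,251],[267,246],[275,203]]).round(1))
print("green",tri(t,[[308,271],[254,284],[243,237],[297,225]],s,[[378,212],[379,257],[332,254],[335,209]]).round(1))
print("riser",tri(t,[[341,277],[246,293],[227,161],[318,147]],s,[[389,194],[388,268],[257,251],[274,184]]).round(1))
E
python3 - <<'E'
import cv2
for n,(x,y,w,h) in {"top":(220,130,140,180),"side":(240,160,170,130)}.items():
    a=cv2.imread(f"pics/{n}0.png")[y:y+h,x:x+w]; cv2.imwrite(f"pics/{n}0c.png",cv2.resize(a,None,fx=3.3,fy=3.3,interpolation=cv2.INTER_CUBIC))
E
```

```text
black 124 top [649.5  64.6] [120.1 139.4] 11.58 [[577.0, 121.0], [605.0, -16.0], [722.0, 8.0], [694.0, 145.0]]
black 124 side [650.4  60.7] [118.4 141.5] 11.45 [[578.0, 118.0], [606.0, -20.0], [722.0, 3.0], [694.0, 142.0]]
black 132 top [648.4  63.6] [119.2 138.3] 11.58 [[576.0, 119.0], [604.0, -16.0], [721.0, 8.0], [693.0, 143.0]]
black 132 side [648.1  65.6] [117.3 140.1] 11.45 [[577.0, 123.0], [605.0, -15.0], [720.0, 9.0], [692.0, 146.0]]
black 140 top [647.2  62.6] [118.2 137.2] 11.58 [[576.0, 118.0], [603.0, -16.0], [719.0, 7.0], [691.0, 142.0]]
black 140 side [645.9  70.4] [116.2 138.8] 11.45 [[575.0, 127.0], [603.0, -9.0], [717.0, 14.0], [689.0, 150.0]]
green 124 top [482.3  32.2] [119.1 139.4] 14.48 [[407.0, 85.0], [442.0, -50.0], [557.0, -20.0], [523.0, 115.0]]
green 124 side [483.   27.2] [118.9 141.4] 14.41 [[408.0, 81.0], [443.0, -56.0], [558.0, -27.0], [523.0, 110.0]]
green 132 top [482.5  31.5] [118.2 138.3] 14.48 [[408.0, 84.0], [443.0, -50.0], [557.0, -21.0], [522.0, 113.0]]
green 132 side [482.3  32.3] [117.7 140.1] 14.41 [[408.0, 86.0], [443.0, -50.0], [557.0, -21.0
[... 734 characters left out ...]
9 237. ] 10.56 [[384.0, 101.0], [428.0, -131.0], [759.0, -70.0], [716.0, 163.0]]
white 128 side [570.8  21.7] [333.7 235.5] 10.43 [[385.0, 107.0], [428.0, -124.0], [756.0, -64.0], [714.0, 168.0]]
board [[601.4 -16.7 128.5   5.6]
 [577.  119.5 124.7   1.2]
 [693.2 143.4 126.8   6.9]
 [727.3  -3.  111.    3.1]]
green [[ 4.425e+02 -5.020e+01  1.320e+02  8.000e-01]
 [ 4.083e+02  8.320e+01  1.290e+02  1.300e+00]
 [ 5.233e+02  1.139e+02  1.307e+02  1.000e-01]
 [ 5.560e+02 -2.080e+01  1.344e+02  1.100e+00]]
riser [[ 4.279e+02 -1.331e+02  1.179e+02  6.000e-01]
 [ 3.826e+02  1.032e+02  1.229e+02  3.700e+00]
 [ 7.140e+02  1.632e+02  1.225e+02  8.500e+00]
 [ 7.617e+02 -7.090e+01  1.063e+02  2.200e+00]]
```

View pics/side0c.png

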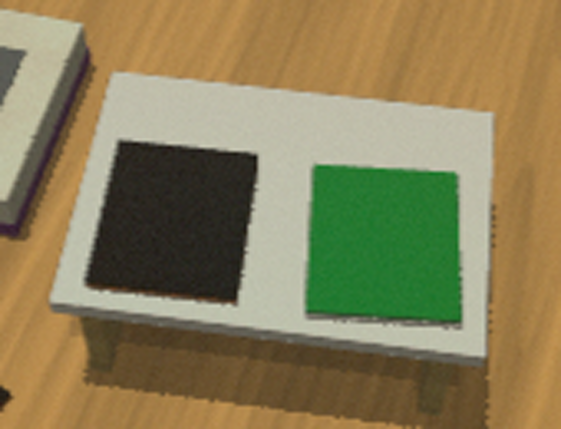

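View pics/top0c.png

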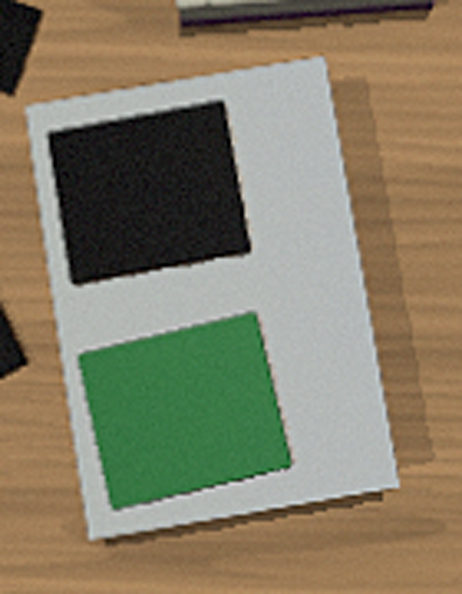

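Both views agree: board top at about 130 mm, riser top at about 120 mm, and the sizes match the text. The board sits at about (-33, +83) in the riser frame. The plan:
1. Push the board left with the two open fingers.
2. Pinch the overhang from the left with the tool horizontal.
3. Lift, roll joint 6 by 180°, and lay it down.
4. Release and push it back.

I check IK before moving.

```bash
cat > geo.py <<'E'
import numpy as np
RC=np.array([572.3,16.5]); a=np.radians(10.5)
rx=np.array([np.sin(a),-np.cos(a)]); ry=np.array([np.cos(a),np.sin(a)])
def w(x,y,z): return np.r_[RC+x*rx+y*ry,z]
def toR(p): d=np.array(p)[:2]-RC; return np.array([d@rx,d@ry])
def down(b,flip=1):  # tool down, jaws along direction of angle b (y axis of the board in world)
    y=flip*np.array([np.cos(b),np.sin(b),0]); x=np.array([0,0,-1.]); return np.c_[x,y,np.cross(x,y)]
def horiz(b,s):      # tool x along board x (right), jaws vertical, s=+-1
    x=np.array([np.sin(b),-np.cos(b),0]); y=np.array([0,0,s*1.]); return np.c_[x,y,np.cross(x,y)]
E
python3 - <<'E'
from station import arm
from geo import *
print(arm.read_tcp_rot())
for f in (1,-1):
    for x in (120,60,0,-170): print("down",f,x,np.round(arm.solve_ik(w(x,83,160),down(a,f)),0) if arm.solve_ik(w(x,83,160),down(a,f)) is not None else None)
for s in (1,-1):
    for x in (-300,-145,-100):
        for z in (126,260):
            j=arm.solve_ik(w(x,83,z),horiz(a,s)); print("hor",s,x,z,None if j is None else np.round(j,0))
E
```

```text
[[-4.06218746e-04  4.25773600e-01 -9.04829639e-01]
 [ 9.99346599e-04 -9.04829089e-01 -4.25773790e-01]
 [-9.99999418e-01 -1.07719572e-03 -5.79368615e-05]]
down 1 120 [ -9.  20.  96.  -0.  64. -20.]
down 1 60 [ -5.  18.  99.  -0.  63. -15.]
down 1 0 [  1.  17. 100.  -0.  63. -10.]
down 1 -170 [ 16.  17. 100.  -0.  63.   5.]
down -1 120 None
down -1 60 None
down -1 0 None
down -1 -170 None
hor 1 -300 126 [ 48.  58.  76. -62. 116. 141.]
hor 1 -300 260 [ 48.  48.  78. -66. 120. 132.]
hor 1 -145 126 [ 39.  51.  90. -67. 107. 145.]
hor 1 -145 260 [ 39.  40.  92. -70. 111. 136.]
hor 1 -100 126 [ 36.  50.  93. -69. 105. 146.]
hor 1 -100 260 [ 36.  39.  95. -72. 108. 136.]
hor -1 -300 126 [ 48.  58.  76. -62. 116. -39.]
hor -1 -300 260 [ 48.  48.  78. -66. 120. -48.]
hor -1 -145 126 [ 39.  51.  90. -67. 107. -35.]
hor -1 -145 260 [ 39.  40.  92. -70. 111. -44.]
hor -1 -100 126 [ 36.  50.  93. -69. 105. -34.]
hor -1 -100 260 [ 36.  39.  95. -72. 108. -44.]
```

```bash
python3 - <<'E'
from station import arm,cams
from geo import *
from meas import *
by=np.radians(11.5)
R=down(by)
arm.movep(w(62,83.4,230),R)
arm.move_straight(w(62,83.4,144),v=120)
print("f",arm.read_force(),arm.read_tool_pos())
arm.move_straight(w(-13,83.4,144),v=60)
print("f",arm.read_force(),arm.read_tool_pos())
arm.wait(0.3)
arm.move_straight(w(0,83.4,144),v=80)
arm.move_straight(w(0,83.4,300),v=200)
arm.movep(w(-320,83.4,300),horiz(by,-1))
print(arm.read_clock(),arm.read_joint_pos())
for n in ("top","side"):
    d=cams.grab_frame(n); cv2.imwrite(f"pics/{n}1.png",d["frame"][:,:,::-1])
E
```

```text
f [-0.13914893 -0.06720552  0.71752968] [666.2547114  -29.35325351 144.80863219]
f [-0.05895755 -0.91072556  0.43928862] [651.70545275  44.43583415 143.68661323]
7.75 [ 49.39481131  46.41952409  76.00441951 -67.2413978  121.25979513
 -51.11024181]
```

View pics/top1.png

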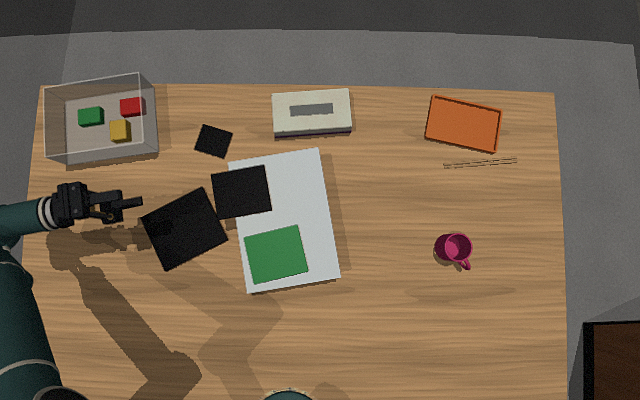

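View pics/side1.png

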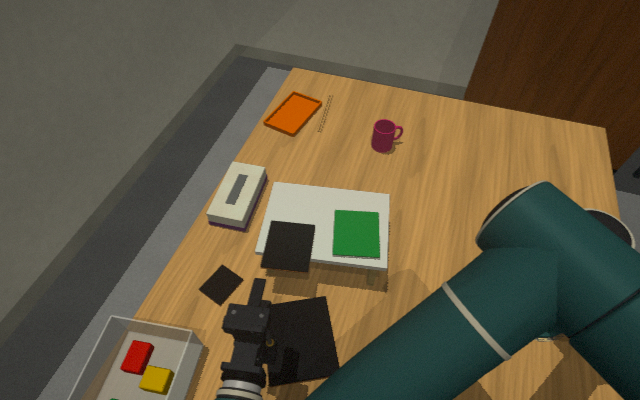

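The board now juts out over the left edge: (211–271, 165–217) in the top view, (262–315, 221–271) in the side view. Green board and mug have not moved. I measure its pose again.

```bash
python3 - <<'E'
from station import arm,cams
from geo import *
from meas import *
D={n:cams.grab_frame(n) for n in ("top","side")}
# crop top to avoid merging with big board: zero out everything outside polygon
for n,uv in (("top",(240,190)),("side",(288,246))):
    d=D[n]; c=blob(d,"black",uv); print(n,cv2.contourArea(c), c.min(0),c.max(0))
    for z in (124,132,140):
        r,b=rect(d,c,z); print(z,np.round(r[0],1),np.round(r[1],1),round(r[2],2),"riser xy",toR(r[0]).round(1))
a=D["top"]["frame"][150:230,130:290,::-1]; cv2.imwrite("pics/top1c.png",cv2.resize(a,None,fx=5,fy=5,interpolation=cv2.INTER_CUBIC))
d=cams.grab_frame("wrist");cv2.imwrite("pics/wrist1.png",d["frame"][:,:,::-1])
E
```

```text
top 6545.5 [140 165] [271 271]
124 [586.9 200.3] [169.2 348.2] 30.85 riser xy [-178.1   47.8]
132 [586.2 198.2] [167.9 345.5] 30.85 riser xy [-176.1   46.8]
140 [585.5 196.1] [166.5 342.7] 30.85 riser xy [-174.2   45.7]
side 2065.0 [261 221] [314 271]
124 [639.3 121.3] [119.7 141.1] 11.81 riser xy [-90.9  85. ]
132 [637.1 125.6] [118.6 139.8] 11.81 riser xy [-95.5  83.6]
140 [635.  129.9] [117.4 138.4] 11.81 riser xy [-100.1   82.3]
```

View pics/top1c.png

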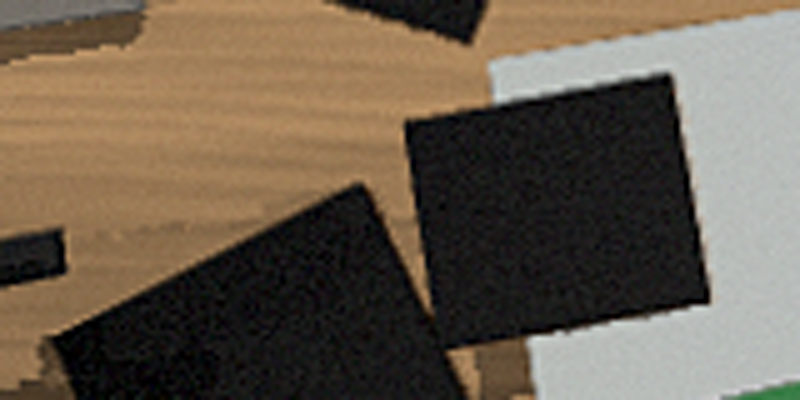

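View pics/wrist1.png

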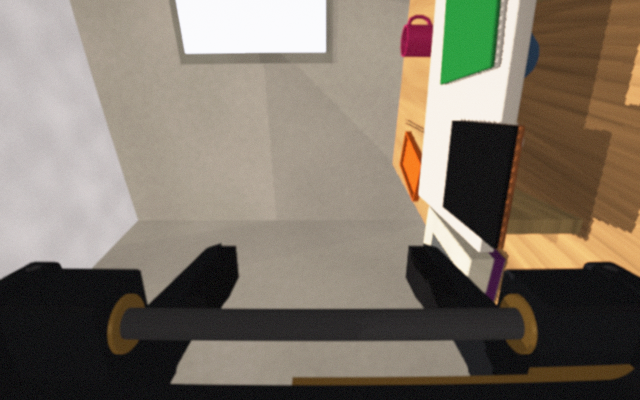

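```bash
python3 - <<'E'
from station import arm,cams
from geo import *
from meas import *
D={n:cams.grab_frame(n) for n in ("top","side","wrist")}
T=[[211,174.4],[264.3,165],[272,210],[218.5,219.5]]
P=onplane(D["top"],T,132);print(P.round(1)); print("c",P.mean(0),[toR(p).round(1) for p in P],toR(P.mean(0)), np.linalg.norm(np.diff(P,axis=0),axis=1))
print("edge ang",np.degrees(np.arctan2(*(P[0]-P[3])[[1,0]])))
a=D["wrist"]["frame"][110:265,430:540,::-1]; cv2.imwrite("pics/wrist1c.png",cv2.resize(a,None,fx=3.8,fy=3.8,interpolation=cv2.INTER_CUBIC))
print(tri(D["top"],[T[3],T[0]],D["wrist"],[[519,124],[496,248]]).round(1))
print("wrist proj of z132/120 pts", proj(D["wrist"],np.r_[P,P-[0,0,12]]).round(1).tolist())
print(proj(D["side"],P).round(1).tolist())
E
```

```text
[[680.8 201.7 132. ]
 [707.1  65.9 132. ]
 [592.2  42.9 132. ]
 [566.  177.2 132. ]]
c [636.54149038 121.91509503 132.        ] [array([-162.3,  140.5]), array([-24. , 141.6]), array([-22.3,  24.4]), array([-159.2,   23.1])] [-91.94282777  82.37613593] [138.32088283 117.14961062 136.86162956]
edge ang 12.032379445253623
[[5.666e+02 1.790e+02 1.245e+02 3.000e-01]
 [6.832e+02 2.039e+02 1.266e+02 3.200e+00]]
wrist proj of z132/120 pts [[490.7, 243.2], [440.8, 202.2], [450.4, 116.9], [510.0, 122.5], [502.4, 243.1], [449.2, 202.2], [459.4, 117.0], [523.0, 122.6]]
[[260.8, 265.3], [272.1, 219.7], [315.2, 224.3], [307.7, 270.3]]
```

View pics/wrist1c.png

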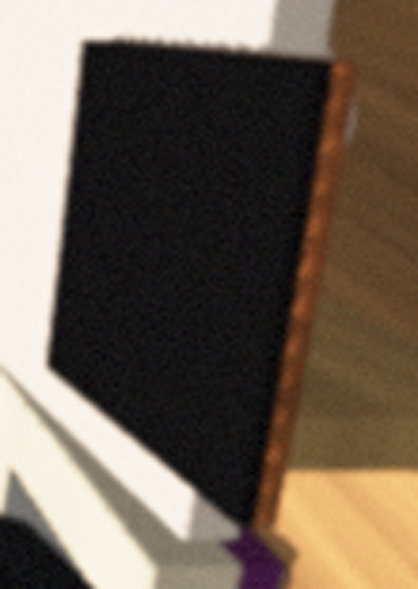

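Height is confirmed: the board's lower edge in the wrist view (522.6, 125) and (502, 248) matches a bottom at z=120. Next I approach and grip the overhang.

```bash
python3 - <<'E'
from station import arm,cams
from geo import *
from meas import *
b=np.radians(12); u=np.array([np.sin(b),-np.cos(b),0]); C=np.array([637.3,122.8,126.])
R=horiz(b,-1)
arm.movep(C-190*u+[0,0,80],R)
arm.move_straight(C-190*u,v=150)
print(arm.read_force(),arm.read_joint_pos().round(1))
arm.move_straight(C-53*u,v=100)
print(arm.read_force(),arm.read_joint_pos().round(1),arm.read_tool_pos())
for n in ("top","side","wrist"):
    d=cams.grab_frame(n); cv2.imwrite(f"pics/{n}2.png",d["frame"][:,:,::-1])
print(arm.read_clock())
E
```

```text
[0.34675105 0.19594254 0.00389384] [ 47.8  56.4  79.6 -62.6 114.  -38. ]
[ 0.14327151  0.60060768 -0.09799948] [ 39.3  50.9  91.4 -67.8 106.3 -34.5] [626.31260882 175.31893886 126.0050607 ]
10.9917
```

View pics/wrist2.png

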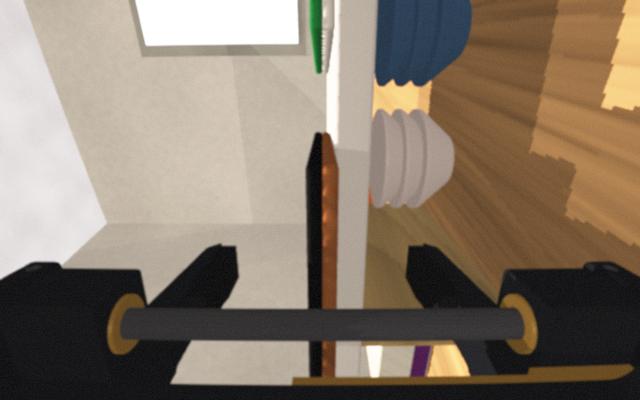

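View pics/side2.png

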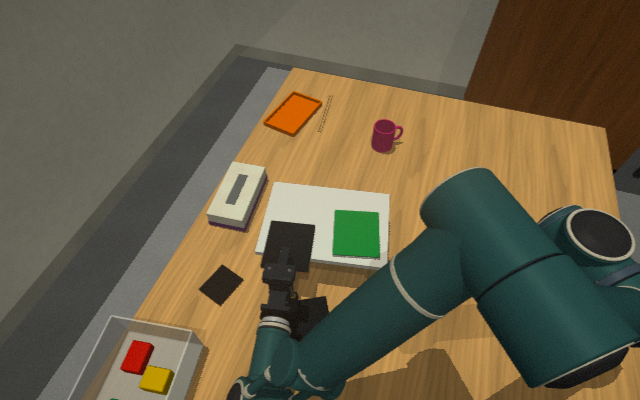

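The board is centred between the jaws in the wrist view (columns 306–338, centre at cx). I grip, lift a little and check before going on.

```bash
python3 - <<'E'
from station import arm,cams
from geo import *
from meas import *
arm.close_gripper(50); arm.wait(0.3)
print(arm.read_width(),arm.read_force(),arm.read_moment())
p=arm.read_tool_pos()
arm.move_straight(np.array(p)+[0,0,25],v=40)
arm.wait(0.2);print(arm.read_width(),arm.read_force(),arm.read_moment())
d=cams.grab_frame("wrist"); cv2.imwrite(f"pics/wrist3.png",d["frame"][:,:,::-1])
print(arm.read_clock())
E
```

```text
11.818773384840936 [ 0.23570929 -0.93269793  0.80462039] [ 0.40437478 -0.07854597 -0.04246182]
11.655257058139187 [ 0.09453501 -0.21146677 -2.16573598] [ 0.83061896  0.08176741 -0.02127617]
13.4583
```

View pics/wrist3.png

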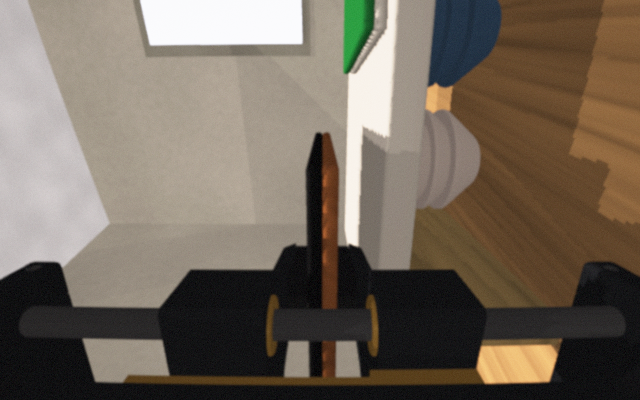

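Gripped and lifted level, with 11.7 mm between the fingers and the board's image position unchanged. Next I raise it and roll it over.

```bash
python3 - <<'E'
from station import arm,cams
from geo import *
from meas import *
p=np.array(arm.read_tool_pos())
arm.move_straight(np.r_[p[:2],250],v=120)
j=np.array(arm.read_joint_pos()); print(j.round(1))
for k in range(1,4):
    jj=j.copy(); jj[5]+=60*k; arm.goto_joints(jj)
arm.wait(.2)
print(arm.read_joint_pos().round(2),arm.read_tool_pos(),arm.read_tcp_rot().round(3).tolist(),arm.read_width(),arm.read_force())
for n in ("top","side","wrist"):
    d=cams.grab_frame(n); cv2.imwrite(f"pics/{n}4.png",d["frame"][:,:,::-1])
b=np.radians(12);print(arm.solve_ik(np.r_[p[:2],126],horiz(b,1)))
print(arm.read_clock())
E
```

```text
[ 39.2  40.6  93.  -70.5 109.3 -43.1]
[ 39.22  40.58  93.02 -70.46 109.35 136.85] [625.9315832  174.30237056 249.17339176] [[0.208, 0.002, -0.978], [-0.978, 0.0, -0.208], [0.0, 1.0, 0.002]] 11.846292059177118 [-0.35766472  0.95070897 -0.94366195]
[ 39.22546565  50.8866118   91.40541177 -67.85198062 106.24945294
 145.4930425 ]
17.7333
```

View pics/wrist4.png

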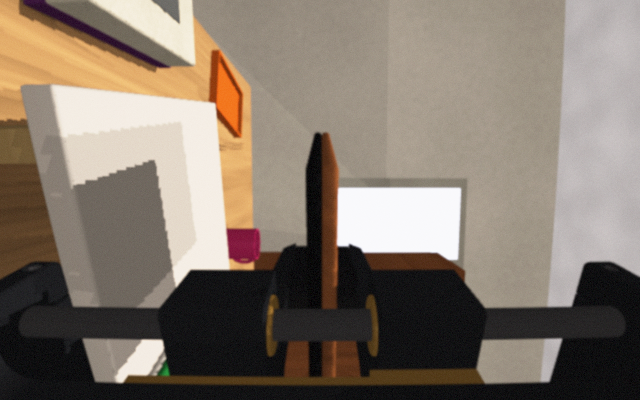

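View pics/side4.png

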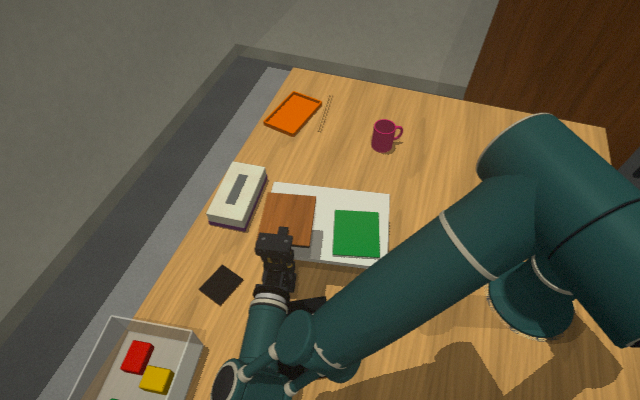

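Wooden side is up and the grip is unchanged. I lower gently, watching the force.

```bash
python3 - <<'E'
from station import arm,cams
from geo import *
from meas import *
b=np.radians(12);R=horiz(b,1)
p=np.array(arm.read_tool_pos())
xy=np.array([626.3,175.3])
arm.move_straight(np.r_[xy,140],R,v=80)
arm.move_straight(np.r_[xy,129],v=20);arm.wait(.2)
f0=np.array(arm.read_force());m0=np.array(arm.read_moment());print(f0,m0,arm.read_tool_pos())
z=129.
while z>124.6:
    z-=.5; arm.move_straight(np.r_[xy,z],v=10);arm.wait(.1)
    f=np.array(arm.read_force());m=np.array(arm.read_moment()); print(z,np.array(arm.read_tool_pos())[2].round(2),(f-f0).round(2),(m-m0).round(2))
    if f[2]-f0[2]>2.5: break
print(arm.read_joint_pos().round(2),arm.read_clock())
d=cams.grab_frame("wrist"); cv2.imwrite(f"pics/wrist5.png",d["frame"][:,:,::-1])
E
```

```text
[ 0.54146562  0.34693125 -1.93135622] [0.82442861 0.18868531 0.01141664] [626.37737781 175.36225413 129.15994661]
128.5 128.51 [-0.57 -0.39  0.62] [ 0.03 -0.03 -0.04]
128.0 127.97 [ 0.1  -0.22  0.19] [ 0.02 -0.02  0.05]
127.5 127.48 [-0.18 -0.25 -0.3 ] [ 0.01 -0.06  0.01]
127.0 126.99 [-0.25  1.03  0.11] [-0.02  0.01  0.  ]
126.5 126.48 [-1.03 -0.39  0.33] [ 0.04 -0.07  0.02]
126.0 126.14 [-0.49  0.02  1.55] [-0.18 -0.   -0.04]
125.5 126.11 [-1.09 -0.04  4.81] [-0.75 -0.19 -0.08]
[ 39.26  50.95  91.3  -67.85 106.33 145.49] 22.6
```

View pics/wrist5.png

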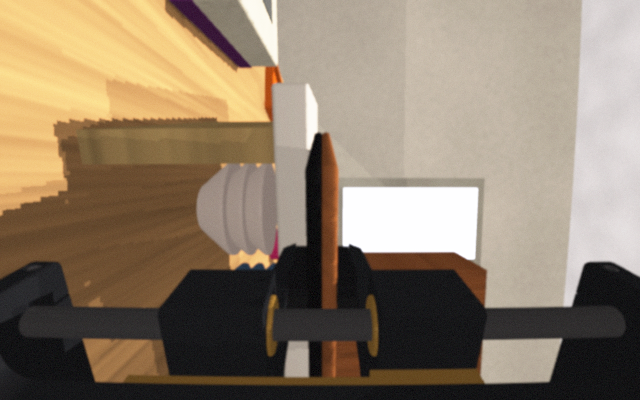

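Contact came at z≈126.1, so the board is seated on the riser. I release, back out and measure.

```bash
python3 - <<'E'
from station import arm,cams
from geo import *
from meas import *
b=np.radians(12); u=np.array([np.sin(b),-np.cos(b),0])
arm.move_straight(np.r_[626.3,175.3,126],v=10)
arm.let_go(); arm.wait(.3)
print(arm.read_width(),arm.read_force())
p=np.array(arm.read_tool_pos())
arm.move_straight(p-140*u,v=120)
arm.move_straight(p-140*u+[0,0,120],v=200)
for n in ("top","side","wrist"):
    d=cams.grab_frame(n); cv2.imwrite(f"pics/{n}6.png",d["frame"][:,:,::-1])
print(arm.read_clock())
E
```

```text
87.72053420484748 [-0.81982291  0.78327934 -0.8354564 ]
26.6083
```

View pics/top6.png

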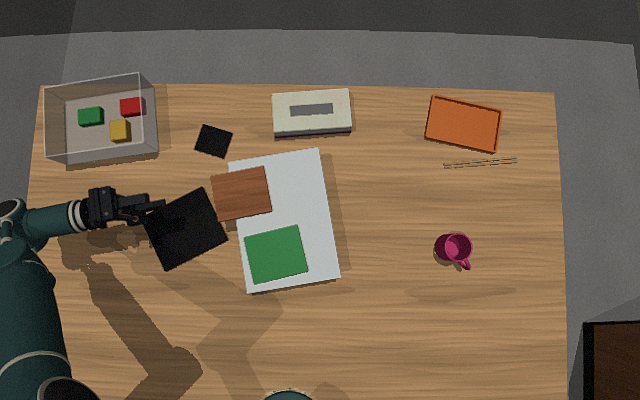

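View pics/side6.png

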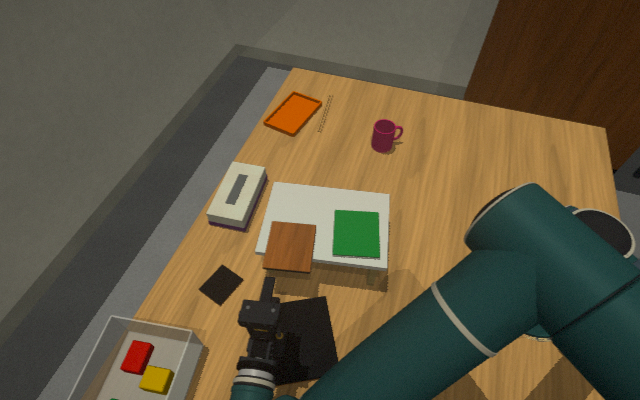

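The board lies wood-side up at (211–271, 166–219), still overhanging. Green board and mug are unchanged. Now I push it back with two open fingers from the left.

```bash
python3 - <<'E'
from station import arm,cams
from geo import *
from meas import *
by=np.radians(12)
R=down(by)
p=np.array(arm.read_tool_pos())
arm.move_straight(p+[0,0,60],v=200)
arm.movep(w(-200,83,280),R)
arm.move_straight(w(-200,83,144),v=150)
print(arm.read_force(),arm.read_tool_pos())
arm.move_straight(w(-102,83,144),v=60)
print(arm.read_force(),arm.read_tool_pos())
arm.wait(.2)
arm.move_straight(w(-125,83,144),v=80)
arm.move_straight(w(-125,83,250),v=200)
arm.movep(w(-330,60,300),R)
for n in ("top","side"):
    d=cams.grab_frame(n); cv2.imwrite(f"pics/{n}7.png",d["frame"][:,:,::-1])
    hsv=cv2.cvtColor(d["frame"],cv2.COLOR_RGB2HSV)
    m=cv2.inRange(hsv,(3,140,60),(13,255,200))
    cs,_=cv2.findContours(m,cv2.RETR_EXTERNAL,cv2.CHAIN_APPROX_NONE)
    for c in cs:
        if cv2.contourArea(c)>800:
            c=c.reshape(-1,2); r,_=rect(d,c,132); print(n,c.mean(0),np.round(r[1],1),round(r[2],1),toR(r[0]).round(1))
    r,_=rect(d,blob(d,"green",{"top":(275,254),"side":(356,233)}[n]),132);print("green",r)
print(arm.read_clock(),arm.read_force())
E
```

```text
[ 0.5055382  -0.07292782 -0.0875558 ] [618.33066261 228.6086631  145.22851363]
[ 0.5444502   0.08221168 -0.0350373 ] [635.24951635 131.99202413 143.91146016]
top [269.18134715 188.95336788] [117.7 136.7] 11.9 [-21.2  78.3]
top [462.75652174 123.66521739] [198.3 127.6] 78.9 [508.  166.6]
green ((482.4777526855469, 31.461509704589844), (118.22174835205078, 138.2642364501953), 14.47887134552002)
side [518.49333333  38.78814815] [710.3 248.2] 84.2 [1014. -673.]
green ((480.94525146484375, 37.4857177734375), (117.74903106689453, 128.72474670410156), 14.41146469116211)
34.05 [ 0.07956188 -0.34434163  0.57864225]
```

View pics/top7.png

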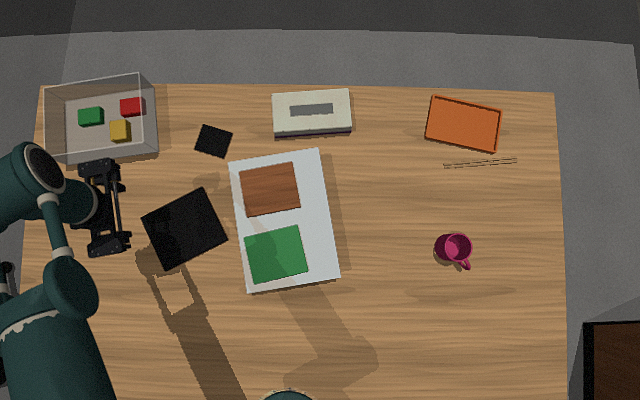

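View pics/side7.png

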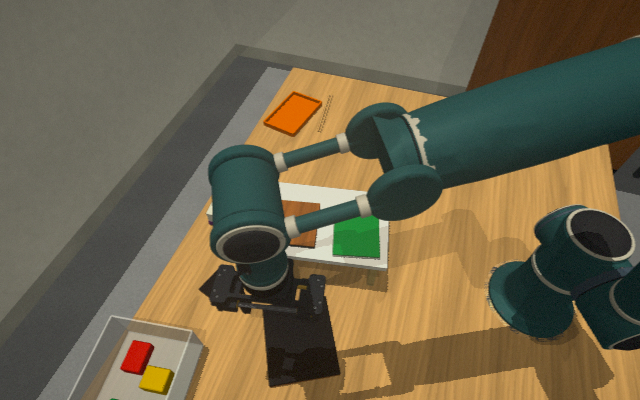

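The top view shows the board wood side up at (240–300, 162–217), at riser (-21, +78). Its apparent size matches a flat board at the right height. Green board and mug are unmoved, and the arm is clear, although it partly hides the board in the side view. I hand in.

```bash
python3 -c "
from station import arm
arm.wait(.3);print(arm.read_qd());arm.close_job()"
```

```text
[ 0.22934184 -0.02773047 -0.11184944 -0.08681772  0.02117246 -0.06137592]
the job is handed in; nothing more can be done
```

The board now lies flat on the riser, wooden side up and fully back on it. The job was handed in at about 34 s on the robot clock, well under the 72 s limit.

**What I did:**
- I pushed the board left with the two open fingers until it jutted out about 41 mm, still black side up.
- I gripped the overhanging edge from the left at 50 N, lifted it, rolled joint 6 by 180°, and lowered it until it touched at z ≈ 126 mm.
- I released it, then pushed it back to the right with the open fingers.

**Last checks:**
- **Board:** in the top view its centre is at about (-21, +78) mm in the riser frame. Its apparent size is 137 × 118 mm, right for a flat board at that height.
- **Green board:** it stayed within 0.1 mm of its first top-view position.
- **Mug:** it is at the same pixels as at the start, judged by eye only.
- **Arm:** it stood clear of everything, with near-zero force.

**Check that failed:** the arm blocked the side camera in the final picture, so the board's last pose comes from the top view alone. The side camera's final reading of the green board was also partly hidden, so I ignored it.

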